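Make up two condiment caddies for the tables

ROBOT

A 6-joint arm with a two-finger parallel gripper is mounted at the origin on the work surface. World frame = base frame: x ahead of the robot, y to its left, z up, the work surface at z = 0. Lengths are in m, angles in rad, forces in N, time in s.
With the tool pointing down it reaches from about 0.35 to 0.975 m from the base axis. Payload 4.9 kg.
Tool frame: the origin (TCP) lies at the very end of the fingers, on their centre line; the grasp point (between the pads) lies 19 mm behind it; z points along the fingers, x is the direction in which the jaws open and shut, and the axes are right-handed (so a half turn about z gives the same grasp; the last joint's range is limited). The gripper opens to 85 mm and grips with 20 to 120 N. Pads are 22 mm wide; open, the fingers measure 114 mm over their backs; the gripper's body (76 mm by 85 mm) begins 54 mm behind the grasp point. The pads swing forward as they close: fully open they stand 13 mm farther back than shut.
Start: joints at [-1.458, 0.053, 1.613, -0, 1.476, -0.119], TCP at [0.144, -0.608, 0.231] pointing down, gripper open.
Joint ranges: [-3.01, 3.01], [-1.01, 2.22], [0.06, 2.58], [-1.02, 4.17], [0.09, 2.62], [-3.14, 3.14]. Speed limits (rad/s): [2.57, 2.57, 3.14, 3.14, 3.14, 3.14].

INTERFACE

Orientations are given as a rotation vector (axis times angle).
In Python, from station import ctrl, get_image, calibration, job gives the robot as it stands.
- The arm moves only by the tool jog_arm, never from a script. Its argument "deltas" is a list of rows, each a list of 3 entries, a list of its own where there are three numbers: the turn, a rotation vector about the tool's x, y, z in degrees, then the shift along the tool's x, y, z in m, then the finger opening in m, from 0 to 0.0854. In form: [[[ax, ay, az], [tx, ty, tz], gripper], ...]. A call has 1 to 12 rows; each row is the pose to reach, as a shift and turn from the pose commanded when the call began, along the tool's axes at that moment; what a row does not reach only later rows make up. A row lasts 1/12 s, in which the tool goes at most 41.7 mm and 7.16 degrees, less where a joint would pass 70% of its speed; a pose out of reach is approached as far as the arm can. A call with a gripper value outside its range is refused whole. The fingers move at their own pace and stop on an object; "squeeze" is the grip in N (left out, the last holds). Time passes only in rows, so rows that repeat a pose let the fingers close. It gives the time, the measured TCP pose, the force and the opening at its end, in the units of the state.
- ctrl.get_obs(): the state, without advancing time (a new reading comes with each control period).
- get_image(name): name is "side" or "top" or "wrist"; returns the picture (420x560x3 uint8, red, green, blue); there is no depth.
- calibration(name): a dict with "mtx" (3x3 intrinsics, pixels), "k1" (the pictures are not rectified: a ray, as slopes to the right and down, at radius r is drawn at 1 + k1 r^2 times it, then the intrinsics apply), "origin" and "rotation" of the camera in the world; the wrist camera has in their place "tool_from_camera" (4x4, takes a point from camera to tool coordinates, whose origin is the TCP and whose axes are the tool frame's). Camera axes: x right, y up, looking along -z (the intrinsics and any distortion apply to the point x, -y, -z); pixel columns grow to the right and rows downward; lengths in m; the calibration is good to about 2 mm. A picture is of the moment at which its call begins: read the wrist's pose just before it. calibration takes no time and is no camera call.
- job.finish_job(): hands the job in, once; it reports no verdict.
The state is a dict: "t": time; "q": joint angles; "dq": joint speeds; "effort": joint torques, N m; "tool_pos": TCP position; "tool_rot": TCP orientation; "contact_force": force on the tool from outside, world axes, zero at the start; "wrist_torque": the same for the moment, N m; "opening": finger opening in m.
Only numpy, scipy, OpenCV 4.12 (cv2) and the standard library are available. Lean on these libraries where they do the work, as an engineer would, in place of code of your own. Each camera call takes 0.05 s, during which the arm holds its last target.

TASK

Make up the two condiment caddies for service from the row of bottles and shakers. The green caddy is for the burger table and gets the red ketchup and the yellow mustard squeeze bottles; the blue caddy is for the fish-and-chips table and gets the amber glass vinegar bottle and the white salt shaker. Stand each one upright in a well of its own, either well of its caddy, set down on the floor of the well rather than dropped in, and leave the white mayonnaise bottle and the black pepper shaker standing where they are.

Things in the scene. Friction and masses are not known exactly. Their poses are not given: they have to be found in the camera images.
- ketchup: Ketchup. Squeeze bottle, all red, standing upright: straight round body 50 mm in diameter up to 98 mm, ribbed collar 41 mm wide at 107 to 117 mm, short nozzle up to 132 mm. Stiff plastic, 0.15 to 0.30 kg. Origin at the centre of its underside, z up; yaw means nothing. Grip round the body from above, 80 to 95 mm up. For the green caddy.
- mustard: Mustard. Squeeze bottle, all yellow, standing upright: straight round body 50 mm in diameter up to 98 mm, ribbed collar 41 mm wide at 107 to 117 mm, short nozzle up to 132 mm. Stiff plastic, 0.15 to 0.30 kg. Origin at the centre of its underside, z up; yaw means nothing. Grip round the body from above, 80 to 95 mm up. For the green caddy.
- mayo: Mayonnaise. Squeeze bottle, all white, standing upright: straight round body 50 mm in diameter up to 98 mm, ribbed collar 41 mm wide at 107 to 117 mm, short nozzle up to 132 mm. Stiff plastic, 0.15 to 0.30 kg. Origin at the centre of its underside, z up; yaw means nothing. Stays where it is.
- vinegar: Vinegar. Amber glass bottle with a pale band and a green cap, standing upright: straight round body 46 mm in diameter up to 90 mm, shoulder to 104 mm, cap 29 mm wide, top at 128 mm. 0.17 to 0.33 kg. Origin at the centre of its underside, z up; yaw means nothing. Grip round the body from above, 75 to 84 mm up. For the blue caddy.
- salt: Salt. Table shaker, white china, domed steel cap, standing upright: straight round body 44 mm in diameter up to 84 mm, cap up to 100 mm. 0.11 to 0.22 kg. Origin at the centre of its underside, z up; yaw means nothing. Grip round the body from above, 70 to 78 mm up. For the blue caddy.
- pepper: Pepper. Table shaker, black plastic, domed steel cap, standing upright: straight round body 44 mm in diameter up to 84 mm, cap up to 100 mm. 0.11 to 0.22 kg. Origin at the centre of its underside, z up; yaw means nothing. Stays where it is.
- blue_caddy: Blue caddy: blue tray, not fixed (0.7 kg), 80 (x) by 156 (y) by 40 mm high; walls and floor 4 mm. Two wells 72 mm square inside, centred at its y = +38 and -38 mm, x = 0. Wire loop handle on each end (y = +-80 mm), 60 mm high. Origin under its centre, z up, y along its length, within 0.35 rad of world y. Left or right varies. Between the caddies lies a stack of coasters, 12 mm high.
- green_caddy: Green caddy: green tray, not fixed (0.7 kg), 80 (x) by 156 (y) by 40 mm high; walls and floor 4 mm. Two wells 72 mm square inside, centred at its y = +38 and -38 mm, x = 0. Wire loop handle on each end (y = +-80 mm), 60 mm high. Origin under its centre, z up, y along its length, within 0.35 rad of world y. The bottles stand in a curved row beyond the caddies, shuffled, 100 mm or more apart.

How it is judged:
By the outcome, as a careful person would: the job done as asked, in the order asked, and still so for the second after the job is handed in, with the robot touching nothing.
It also fails if it takes over 99 s, if anything falls off the work surface, if the arm or the gripper's body presses on something with over 40 N, if the wrist force passes 120 N, or if a joint passes its speed limit or range.

## Working session

There is one attempt and no reset: what is moved stays moved. The work goes in short steps, Python scripts to look and compute and a tool call to move; the robot and the scene stay as the last step left them, time stands still between calls to the robot, and variables do not carry over. Pictures are saved under pics/ and viewed, and the job is handed in when it is done.

Besides the shell and the picture viewer there is one more tool, called after "Request:" by a JSON object that holds its "op" and its "data", one argument or row to a line. jog_arm: Moves the arm, as the interface text tells. Its arguments: {"type":"object","properties":{"deltas":{"type":"array","items":{"type":"array"}},"squeeze":{"type":"number"}},"required":["deltas"]}

```bash
mkdir -p pics; ls
python3 - <<'E'
from station import ctrl,get_image,calibration,job
import cv2,numpy as np
np.set_printoptions(precision=4,suppress=True)
print(ctrl.get_obs())
for n in ("side","top","wrist"):
    print(n,calibration(n))
for n in ("side","top"):
    cv2.imwrite(f"pics/{n}0.png",get_image(n)[:,:,::-1])
E
```

```text
pics
{'t': 0.0, 'q': array([-1.458 ,  0.0533,  1.6143,  0.    ,  1.476 , -0.119 ]), 'dq': array([ 0.0001,  0.0007, -0.001 , -0.0017,  0.002 , -0.0004]), 'effort': array([ -0.0003, -39.3684, -37.0174,  -0.0001,   0.0072,   0.    ]), 'tool_pos': array([ 0.1435, -0.6077,  0.2301]), 'tool_rot': array([-2.4623,  1.9487,  0.0022]), 'contact_force': array([-0.0713, -0.1106,  0.1366]), 'wrist_torque': array([ 0.0208,  0.0002, -0.0082]), 'opening': 0.08544378396284916}
side {'mtx': array([[465.9442,   0.    , 280.1842],
       [  0.    , 465.9442, 217.02  ],
       [  0.    ,   0.    ,   1.    ]]), 'k1': -0.15342339621545753, 'origin': array([0.3708, 0.8997, 0.6623]), 'rotation': array([ 0.1165, -1.3815, -2.6338])}
top {'mtx': array([[512.1182,   0.    , 280.3742],
       [  0.    , 512.1182, 209.5411],
       [  0.    ,   0.    ,   1.    ]]), 'k1': 0.037235691327864466, 'origin': array([ 0.3355, -0.0132,  1.1299]), 'rotation': array([ 0.1479, -0.1342, -1.5849])}
wrist {'mtx': array([[325.374 ,   0.    , 276.3863],
       [  0.    , 325.374 , 209.1916],
       [  0.    ,   0.    ,   1.    ]]), 'k1': -0.042548300355686255, 'tool_from_camera': array([[ 1.    ,  0.0001,  0.0011, -0.0007],
       [ 0.0004, -0.9503, -0.3114, -0.0803],
       [ 0.0011,  0.3114, -0.9503, -0.1431],
       [ 0.    ,  0.    ,  0.    ,  1.    ]])}
```

View pics/side0.png

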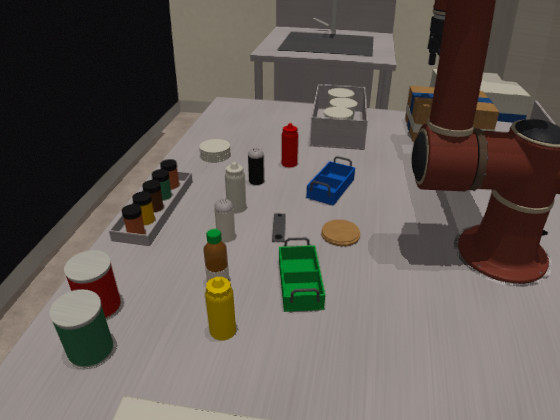

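View pics/top0.png

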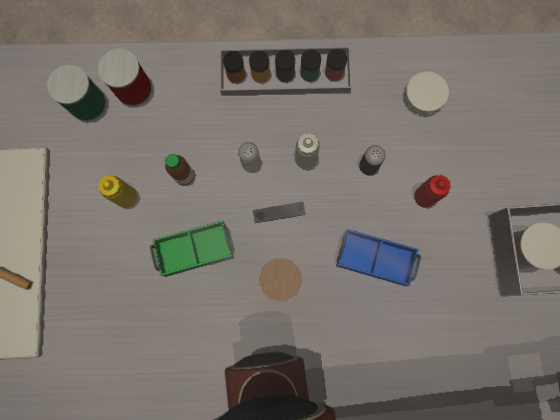

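```bash
cat > h.py <<'E'
from station import ctrl,get_image,calibration,job
import cv2,numpy as np
from scipy.spatial.transform import Rotation as Ro
np.set_printoptions(precision=4,suppress=True)
def cam(n,obs=None):
    c=calibration(n)
    if n=="wrist":
        T=c["tool_from_camera"];R=Ro.from_rotvec(obs["tool_rot"]).as_matrix()
        return c,R@T[:3,3]+obs["tool_pos"],R@T[:3,:3]
    return c,np.array(c["origin"]),Ro.from_rotvec(c["rotation"]).as_matrix()
def rays(n,px,obs=None):
    c,o,R=cam(n,obs);px=np.atleast_2d(px).astype(float)
    d=cv2.undistortPoints(px[:,None],c["mtx"],np.array([c["k1"],0,0,0,0]))[:,0]
    v=np.c_[d[:,0],-d[:,1],-np.ones(len(d))]@R.T
    return o,v
def onz(n,px,z,obs=None):
    o,v=rays(n,px,obs);return o+v*((z-o[2])/v[:,2])[:,None]
def tri(rs):
    A=np.zeros((3,3));b=np.zeros(3);P=[]
    for o,v in rs:
        v=v/np.linalg.norm(v);M=np.eye(3)-np.outer(v,v);A+=M;b+=M@o;P.append((M,o))
    x=np.linalg.solve(A,b);return x,[np.linalg.norm(M@(x-o)) for M,o in P]
def proj(n,X,obs=None):
    c,o,R=cam(n,obs);p=(np.atleast_2d(X)-o)@R
    q=np.c_[p[:,0],-p[:,1],-p[:,2]]
    return cv2.projectPoints(q,np.zeros(3),np.zeros(3),c["mtx"],np.array([c["k1"],0,0,0,0]))[0][:,0]
def save(n,f):
    im=get_image(n)[:,:,::-1].copy();cv2.imwrite("pics/"+f,im);return im
E
python3 - <<'E'
from h import *
t=cv2.imread("pics/top0.png");s=cv2.imread("pics/side0.png")
def big(im,s):
    return cv2.resize(im,None,fx=s,fy=s,interpolation=cv2.INTER_CUBIC)
cv2.imwrite("pics/topz.png",big(t[120:280,90:460],2.1))
cv2.imwrite("pics/sidez.png",big(s[110:350,190:370],2.5))
for n,im in(("top",t),("side",s)):
    h=cv2.cvtColor(im,cv2.COLOR_BGR2HSV)
    for nm,lo,hi in(("red",(0,200,90),(4,255,255)),("yellow",(20,200,90),(32,255,255)),("green",(50,150,60),(80,255,255)),("blue",(105,150,60),(125,255,255))):
        m=cv2.inRange(h,lo,hi);k,l,st,c=cv2.connectedComponentsWithStats(m)
        for i in range(1,k):
            if st[i,4]>30: print(n,nm,st[i],c[i])
print(Ro.from_rotvec(ctrl.get_obs()["tool_rot"]).as_matrix())
E
```

```text
top yellow [ 99 176  21  19 179] [106.9385 183.2011]
top green [166 154  13  13 120] [171.5333 160.225 ]
top blue [385 245  27  15 126] [401.1429 251.4683]
top blue [339 248  69  36 680] [367.7735 265.9132]
side red [282 123  16  35 253] [288.8182 138.0988]
side yellow [141 204  12  21 170] [146.6529 214.0118]
side yellow [ 206  277   30   63 1544] [220.2358 308.0427]
side green [207 229  14  15 179] [213.514  236.1117]
side green [ 279  245   46   66 2326] [299.9166 277.5335]
side blue [413  93  20   5  70] [423.0714  94.6429]
side blue [478  98  14   5  50] [484.06  99.68]
side blue [ 306  162   49   43 1260] [330.9476 182.4262]
[[ 0.2297 -0.9733 -0.0002]
 [-0.9733 -0.2297  0.0018]
 [-0.0018 -0.0002 -1.    ]]
```

View pics/topz.png

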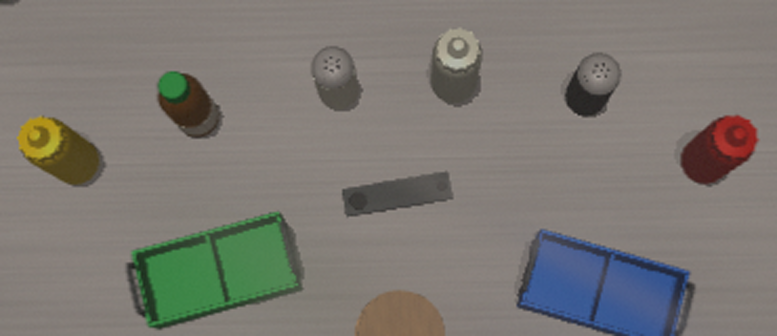

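View pics/sidez.png

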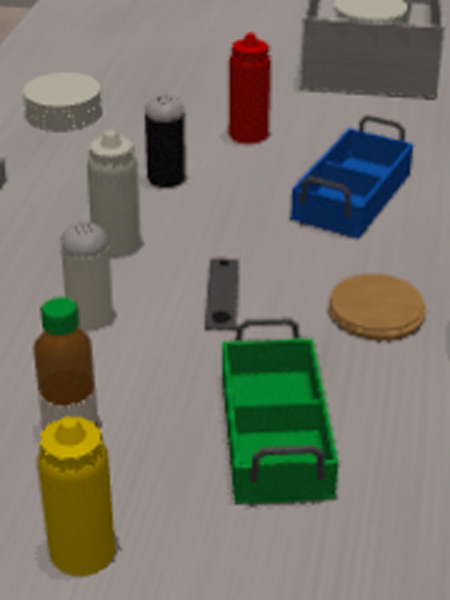

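Run:
```python
from h import *
P=dict(ketchup=((441.4,181.9),(290,125.2),.132),mustard=((109,182.9),(218,280.2),.132),vinegar=((172.9,160.5),(214,231.8),.128),salt=((248.1,149.5),(223.6,200.6),.099),
 mayo=((90+457/2.1,120+46/2.1),(190+110/2.5,110+133/2.5),.132),pepper=((90+599/2.1,120+70/2.1),(190+164/2.5,110+97/2.5),.099))
for k,(a,b,z) in P.items():
    o,v=rays("top",a);o2,v2=rays("side",b)
    x,r=tri([(o,v[0]),(o2,v2[0])])
    print(k,"tri",x,np.array(r),"top@z",onz("top",a,z)[0][:2],"side@z",onz("side",b,z)[0][:2])
# caddy rim corners, top view, z=.04
C=dict(green=[(133,251),(281,213),(301,290),(151,326)],blue=[(541,230),(688,270),(0,0),(519,306)])
for k,c in C.items():
    px=np.array([(90+x/2.1,120+y/2.1) for x,y in c]);w=onz("top",px,.04)[:,:2];print(k,w)
    print(np.linalg.norm(np.roll(w,-1,0)-w,axis=1))
```

```text
ketchup tri [ 0.5665 -0.3298  0.1225] [0.0015 0.0015] top@z [ 0.5658 -0.3268] side@z [ 0.5615 -0.3077]
mustard tri [0.5789 0.3385 0.1223] [0.0006 0.0006] top@z [0.5771 0.3352] side@z [0.5746 0.3486]
vinegar tri [0.6237 0.2103 0.1253] [0.0008 0.0008] top@z [0.6222 0.2096] side@z [0.6233 0.2135]
salt tri [0.6509 0.0592 0.0991] [0.0002 0.0002] top@z [0.6511 0.0593] side@z [0.6506 0.0592]
mayo tri [ 0.6572 -0.0639  0.128 ] [0.0014 0.0014] top@z [ 0.6545 -0.0638] side@z [ 0.6565 -0.0572]
pepper tri [ 0.6374 -0.205   0.1002] [0.0006 0.0006] top@z [ 0.6372 -0.2053] side@z [ 0.6386 -0.2077]
green [[0.4731 0.2676]
 [0.5093 0.1169]
 [0.43   0.0964]
 [0.3968 0.2474]]
[0.155  0.0819 0.1546 0.0789]
blue [[ 0.4866 -0.1488]
 [ 0.4431 -0.2951]
 [ 0.7441  0.4151]
 [ 0.4098 -0.1235]]
[0.1526 0.7713 0.6338 0.0809]
```

```bash
cat >> h.py <<'E'
def goto(p,th):
    "print delta for tool-down pose with TCP p and tool x at th degrees from world x"
    o=ctrl.get_obs();R=Ro.from_rotvec(o["tool_rot"]).as_matrix()
    a=np.radians(th);Rt=np.array([[np.cos(a),np.sin(a),0],[np.sin(a),-np.cos(a),0],[0,0,-1]])
    d=R.T@(np.array(p)-o["tool_pos"]);w=np.degrees(Ro.from_matrix(R.T@Rt).as_rotvec())
    print("turn",w.round(2),"shift",d.round(4),"rows",np.linalg.norm(d)/.0417,np.linalg.norm(w)/7.16,"t",round(o["t"],2),"F",o["contact_force"].round(1),"op",round(o["opening"],4))
E
python3 - <<'E'
from h import *
goto((.5,-.25,.30),-16)
t=cv2.imread("pics/top0.png");h=cv2.cvtColor(t,cv2.COLOR_BGR2HSV)
for nm,lo,hi in(("green",(45,100,30),(80,255,255)),("blue",(100,100,30),(128,255,255))):
    m=cv2.inRange(h,lo,hi);m[:200]=0
    cs,_=cv2.findContours(m,0,2);c=max(cs,key=cv2.contourArea)
    b=cv2.boxPoints(cv2.minAreaRect(c));w=onz("top",b,.04)[:,:2];print(nm,b,w,w.mean(0),np.linalg.norm(np.roll(w,-1,0)-w,axis=1))
E
```

```text
turn [ -0.07   0.09 -60.72] shift [-0.2664 -0.4292 -0.0692] rows 12.22645573488903 8.480448924027465 t 0.1 F [ 0.2 -0.2 -1.3] op 0.085
green [[150.7616 239.7923]
 [222.0077 220.3615]
 [232.     257.    ]
 [160.7539 276.4308]] [[0.4727 0.2731]
 [0.5118 0.1208]
 [0.4324 0.0993]
 [0.3944 0.2498]] [0.4528 0.1857] [0.1572 0.0822 0.1552 0.0817]
blue [[336.929  265.6891]
 [347.7514 228.4117]
 [419.2419 249.167 ]
 [408.4194 286.4443]] [[ 0.4099 -0.123 ]
 [ 0.489  -0.1492]
 [ 0.4418 -0.2984]
 [ 0.3641 -0.2706]] [ 0.4262 -0.2103] [0.0834 0.1565 0.0825 0.1546]
```

Request:
{"op": "jog_arm", "data": {
  "deltas": [
    [[0,0,0],[0,0,-0.04],0.0854],
    [[0,0,-7],[0,0,-0.07],0.0854],
    [[0,0,-60],[-0.266,-0.429,-0.07],0.0854],
    [[0,0,-60],[-0.266,-0.429,-0.07],0.0854],
    [[0,0,-60],[-0.266,-0.429,-0.07],0.0854],
    [[0,0,-60],[-0.266,-0.429,-0.07],0.0854],
    [[0,0,-60],[-0.266,-0.429,-0.07],0.0854],
    [[0,0,-60],[-0.266,-0.429,-0.07],0.0854],
    [[0,0,-60],[-0.266,-0.429,-0.07],0.0854],
    [[0,0,-60],[-0.266,-0.429,-0.07],0.0854],
    [[0,0,-60],[-0.266,-0.429,-0.07],0.0854],
    [[0,0,-60],[-0.266,-0.429,-0.07],0.0854]
  ]
}}

```text
t: 1.1
tool_pos: [0.4387, -0.3113, 0.3009]
tool_rot: [-3.108, 0.457, 0.0]
contact_force: [0.7, 0.3, -0.9]
opening: 0.0857
```

Run:
```python
from h import *
goto((.5,-.25,.30),-16)
```

```text
turn [-0.01  0.02 -0.72] shift [ 0.0411 -0.0763  0.0009] rows 2.0788679943283115 0.10012246844587849 t 1.1 F [ 0.7  0.3 -0.9] op 0.0857
```

Request:
{"op": "jog_arm", "data": {
  "deltas": [
    [[0,0,0],[0.02,-0.038,0],0.0854],
    [[0,0,0],[0.041,-0.076,0],0.0854],
    [[0,0,0],[0.041,-0.076,0],0.0854],
    [[0,0,0],[0.041,-0.076,0],0.0854]
  ]
}}

```text
t: 1.43
tool_pos: [0.5, -0.2502, 0.3005]
tool_rot: [-3.109, 0.45, 0.002]
contact_force: [-0.7, -0.2, 0.7]
opening: 0.0853
```

Run:
```python
from h import *
o=ctrl.get_obs();print(o["tool_pos"],o["dq"]);save("wrist","w1.png")
import pickle;pickle.dump(o,open("o1.pkl","wb"))
```

```text
[ 0.5    -0.2502  0.3005] [-0.0598 -0.0113  0.0081 -0.016   0.004  -0.0137]
```

View pics/w1.png

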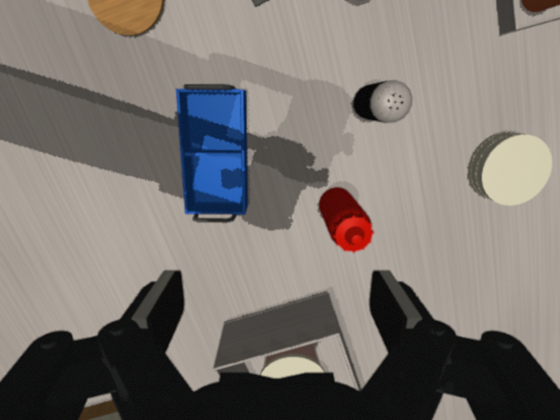

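The wrist view shows the ketchup (nozzle at about 356,236), the blue caddy (rim 177–247 × 88–215) and the pepper (397,100).

Run:
```python
from h import *
import pickle;o=pickle.load(open("o1.pkl","rb"))
im=cv2.imread("pics/w1.png")
cv2.imwrite("pics/w1z.png",cv2.resize(im[75:260,165:420],None,fx=3,fy=3,interpolation=cv2.INTER_CUBIC))
h=cv2.cvtColor(im,cv2.COLOR_BGR2HSV)
m=cv2.inRange(h,(100,100,30),(128,255,255));cs,_=cv2.findContours(m,0,2);c=max(cs,key=cv2.contourArea)
b=cv2.approxPolyDP(c,6,True)[:,0];print(b);w=onz("wrist",b,.04,o)[:,:2];print(w,w.mean(0))
print(onz("wrist",[(356,236)],.132,o),onz("wrist",[(354,233)],.117,o))
```

```text
[[243  90]
 [176  89]
 [186 213]
 [245 212]]
[[ 0.489  -0.1468]
 [ 0.4138 -0.1229]
 [ 0.3693 -0.2702]
 [ 0.4443 -0.2909]] [ 0.4291 -0.2077]
[[ 0.5645 -0.3216  0.132 ]] [[ 0.5651 -0.3247  0.117 ]]
```

View pics/w1z.png

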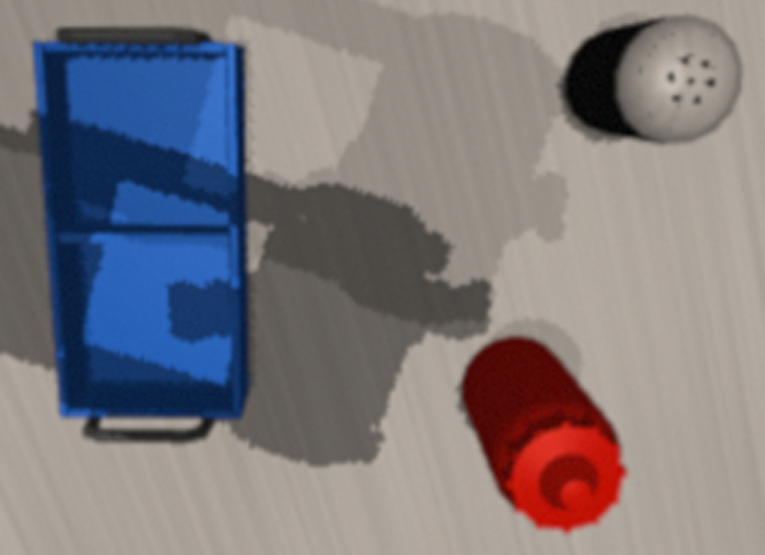

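Run:
```python
from h import *
import pickle;o=pickle.load(open("o1.pkl","rb"))
for z in(0,.06,.1): print(z,onz("wrist",[(330,290),(222,320)],z,o)[:,:2].ravel(), onz("top",[(508,208),(516,295)],z)[:,:2].ravel())
goto((.565,-.325,.20),-16);goto((.565,-.325,.066),-16)
```

```text
0 [ 0.5238 -0.4628  0.3425 -0.4679] [ 0.5337 -0.5098  0.3437 -0.508 ]
0.06 [ 0.5237 -0.4236  0.3669 -0.428 ] [ 0.5232 -0.4835  0.3433 -0.4817]
0.1 [ 0.5236 -0.3975  0.3832 -0.4014] [ 0.5162 -0.4659  0.343  -0.4642]
turn [ 0.01  0.08 -0.6 ] shift [0.0843 0.0516 0.1005] rows 3.3814621164081737 0.08463413201254559 t 1.48 F [0.2 0.4 0.3] op 0.085
turn [ 0.01  0.08 -0.6 ] shift [0.0845 0.0516 0.2345] rows 6.105036509753607 0.08463413201254559 t 1.48 F [0.2 0.4 0.3] op 0.085
```

Request:
{"op": "jog_arm", "data": {
  "deltas": [
    [[0,0,0],[0.032,0.018,0.02],0.0854],
    [[0,0,0],[0.063,0.036,0.04],0.0854],
    [[0,0,0],[0.0845,0.052,0.06],0.0854],
    [[0,0,0],[0.0845,0.052,0.09],0.0854],
    [[0,0,0],[0.0845,0.052,0.12],0.0854],
    [[0,0,0],[0.0845,0.052,0.15],0.0854],
    [[0,0,0],[0.0845,0.052,0.18],0.0854],
    [[0,0,0],[0.0845,0.052,0.205],0.0854],
    [[0,0,0],[0.0845,0.052,0.225],0.0854],
    [[0,0,0],[0.0845,0.052,0.2345],0.0854],
    [[0,0,0],[0.0845,0.052,0.2345],0.0854]
  ]
}}

```text
t: 2.4
tool_pos: [0.5621, -0.3263, 0.0634]
tool_rot: [-3.105, 0.46, 0.008]
contact_force: [0.7, -0.1, -0.6]
opening: 0.0857
```

Request:
{"op": "jog_arm", "data": {
  "deltas": [
    [[0,0,0],[0,0,0],0.06],
    [[0,0,0],[0,0,0],0.05],
    [[0,0,0],[0,0,0],0.04],
    [[0,0,0],[0,0,0],0.04],
    [[0,0,0],[0,0,0],0.04],
    [[0,0,0],[0,0,0],0.04],
    [[0,0,0],[0,0,0],0.04]
  ],
  "squeeze": 50
}}

```text
t: 2.98
tool_pos: [0.5658, -0.3273, 0.0696]
tool_rot: [3.106, -0.456, 0.004]
contact_force: [-2.3, 0.3, 6.6]
opening: 0.0489
```

Run:
```python
from h import *
save("side","s1.png");goto((.565,-.325,.25),-16)
```

```text
turn [ 0.1  -0.17 -0.7 ] shift [-0.001  -0.0017 -0.1804] rows 4.3266104730848935 0.10204500553455624 t 3.03 F [-1.7  0.   6.3] op 0.0485
```

View pics/s1.png

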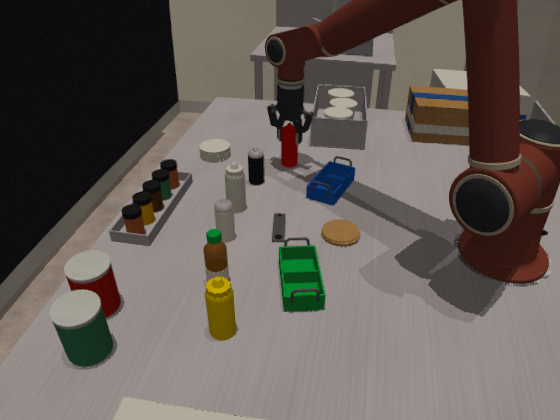

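Request:
{"op": "jog_arm", "data": {
  "deltas": [
    [[0,0,0],[0,0,-0.01],0.04],
    [[0,0,0],[0,0,-0.025],0.04],
    [[0,0,0],[0,0,-0.05],0.04],
    [[0,0,0],[0,0,-0.08],0.04],
    [[0,0,0],[0,0,-0.11],0.04],
    [[0,0,0],[0,0,-0.14],0.04],
    [[0,0,0],[0,0,-0.17],0.04],
    [[0,0,0],[0,0,-0.18],0.04],
    [[0,0,0],[0,0,-0.18],0.04]
  ]
}}

```text
t: 3.78
tool_pos: [0.5666, -0.3274, 0.2524]
tool_rot: [3.104, -0.456, 0.012]
contact_force: [0.4, -0.2, -1.8]
opening: 0.0485
```

Run:
```python
from h import *
goto((.461,.146,.25),13.5)
```

```text
turn [  0.29  -0.43 -30.21] shift [-0.2372 -0.4231 -0.0008] rows 11.63170924640925 4.219563567167989 t 3.78 F [ 0.4 -0.2 -1.8] op 0.0485
```

Request:
{"op": "jog_arm", "data": {
  "deltas": [
    [[0,0,-1],[-0.007,-0.013,0],0.04],
    [[0,0,-3],[-0.021,-0.038,0],0.04],
    [[0,0,-5],[-0.04,-0.071,0],0.04],
    [[0,0,-7],[-0.059,-0.105,0],0.04],
    [[0,0,-10],[-0.078,-0.139,0],0.04],
    [[0,0,-12],[-0.097,-0.173,0],0.04],
    [[0,0,-15],[-0.116,-0.207,0],0.04],
    [[0,0,-17],[-0.135,-0.241,0],0.04],
    [[0,0,-20],[-0.154,-0.275,0],0.04],
    [[0,0,-22],[-0.173,-0.309,0],0.04],
    [[0,0,-25],[-0.192,-0.342,0],0.04],
    [[0,0,-27],[-0.208,-0.371,0],0.04]
  ]
}}

```text
t: 4.78
tool_pos: [0.4694, 0.0914, 0.2433]
tool_rot: [-3.127, -0.287, 0.008]
contact_force: [0.9, -0.2, -1.9]
opening: 0.0489
```

Run:
```python
from h import *
goto((.461,.146,.25),13.5)
```

```text
turn [-0.1  0.3 -3. ] shift [ 0.0017 -0.0552 -0.0066] rows 1.3346540609136883 0.4208201237846254 t 4.78 F [ 0.9 -0.2 -1.9] op 0.0489
```

Request:
{"op": "jog_arm", "data": {
  "deltas": [
    [[0,0,-1],[0,-0.025,0],0.04],
    [[0,0,-2],[0,-0.045,0],0.04],
    [[0,0,-3],[0,-0.055,0],0.04],
    [[0,0,-3],[0,-0.057,0],0.04],
    [[0,0,-3],[0,-0.057,0],0.04],
    [[0,0,-3],[0,-0.057,0],0.04]
  ]
}}

```text
t: 5.28
tool_pos: [0.4619, 0.1441, 0.2458]
tool_rot: [3.12, 0.362, -0.003]
contact_force: [0.0, -0.0, -1.3]
opening: 0.0484
```

Run:
```python
from h import *
import pickle
o=ctrl.get_obs();im=save("wrist","w2.png");pickle.dump(o,open("o2.pkl","wb"))
goto((.461,.146,.25),13.5)
```

```text
turn [ 0.02  0.07 -0.3 ] shift [-0.0007 -0.0023 -0.0039] rows 0.1086576816106324 0.04295502922505935 t 5.33 F [-0.2  0.4 -2.1] op 0.0487
```

View pics/w2.png

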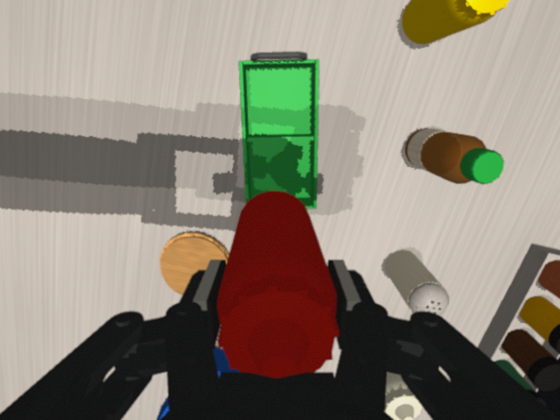

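The wrist view shows ketchup in the jaws and the green caddy ahead (rim corners 239,61; 319,60; 316,208; divider at row 136), the vinegar cap at (483,166) and the salt cap at about (430,297).

Run:
```python
from h import *
import pickle
o=pickle.load(open("o2.pkl","rb"))
im=cv2.imread("pics/w2.png");h=cv2.cvtColor(im,cv2.COLOR_BGR2HSV)
m=cv2.inRange(h,(45,100,30),(80,255,255));cs,_=cv2.findContours(m,0,2);c=max(cs,key=cv2.contourArea)
print(cv2.approxPolyDP(c,5,True)[:,0].tolist())
px=[(239.5,61),(318.5,60.5),(316,208),(241,207)]
w=onz("wrist",px,.04,o)[:,:2];print(w)
y=(w[0]+w[1]-w[2]-w[3]);print("len",np.linalg.norm(y)/2,"yaw",np.degrees(np.arctan2(-y[0],y[1])),"ctr",w.mean(0),"w",np.linalg.norm(w[0]-w[1]))
print("div",onz("wrist",[(244,136),(316,136)],.04,o)[:,:2].mean(0))
print("vin",onz("wrist",[(484,166)],.128,o),"salt",onz("wrist",[(431,297)],.098,o))
```

```text
[[318, 60], [239, 62], [246, 201], [262, 191], [283, 190], [306, 208], [315, 207]]
[[0.3987 0.2536]
 [0.4747 0.2719]
 [0.5127 0.1233]
 [0.4301 0.1051]]
len 0.15258912343422026 yaw 13.14443752540928 ctr [0.4541 0.1885] w 0.0782058390421544
div [0.4547 0.1915]
vin [[0.6207 0.2152 0.128 ]] salt [[0.6447 0.0732 0.098 ]]
```

Run:
```python
from h import *
goto((.462,.1485,.082),13.3)
```

```text
turn [ 0.02  0.07 -0.1 ] shift [ 0.001  -0.0045  0.1641] rows 3.9377861212268486 0.016905606229143107 t 5.33 F [-0.2  0.4 -2.1] op 0.0487
```

Request:
{"op": "jog_arm", "data": {
  "deltas": [
    [[0,0,0],[0.001,-0.0045,0.015],0.04],
    [[0,0,0],[0.001,-0.0045,0.04],0.04],
    [[0,0,0],[0.001,-0.0045,0.065],0.04],
    [[0,0,0],[0.001,-0.0045,0.085],0.04],
    [[0,0,0],[0.001,-0.0045,0.1],0.04],
    [[0,0,0],[0.001,-0.0045,0.11],0.04],
    [[0,0,0],[0.001,-0.0045,0.11],0.04],
    [[0,0,0],[0.001,-0.0045,0.11],0.04]
  ]
}}

```text
t: 6.0
tool_pos: [0.4623, 0.1489, 0.1368]
tool_rot: [3.121, 0.361, -0.001]
contact_force: [0.2, -1.1, -1.8]
opening: 0.0484
```

Run:
```python
from h import *
goto((.462,.1485,.082),13.3)
s=save("side","s2.png");t=save("top","t2.png")
cv2.imwrite("pics/st2.png",np.hstack([cv2.resize(s[140:330,190:370],None,fx=2.2,fy=2.2,interpolation=2),cv2.resize(t[110:300,90:260],None,fx=2.2,fy=2.2,interpolation=2)]))
```

```text
turn [ 0.    0.03 -0.09] shift [-0.0004  0.0003  0.0548] rows 1.3136204601369774 0.012945461681971087 t 6.0 F [ 0.2 -1.1 -1.8] op 0.0484
```

View pics/st2.png

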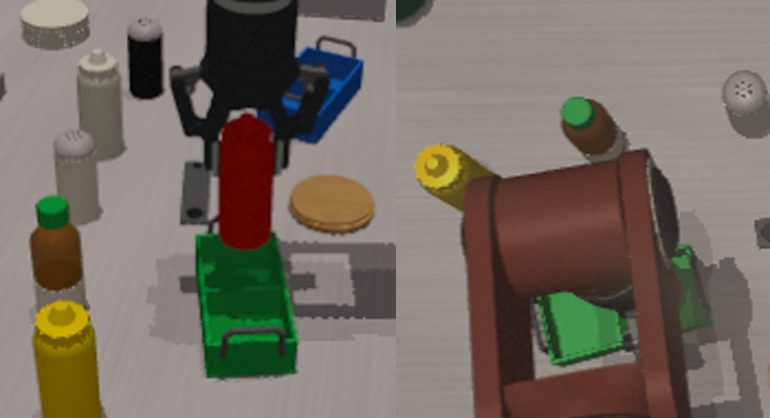

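Run:
```python
from h import *
print(onz("side",[(190+245/2.2,140+248/2.2)],.0672), "expect", proj("side",[(.462,.149,.0672),(.4622,.149,.04),(.454,.186,.04)]))
# rim corners green in side
px=[(190+x/2.2,140+y/2.2) for x,y in((196,237),(279,235),(297,346),(206,352))]
w=onz("side",px,.04)[:,:2];print(w,w.mean(0))
```

```text
[[0.4574 0.1699 0.0672]] expect [[300.6355 246.1913]
 [300.1091 256.377 ]
 [301.4124 268.2628]]
[[0.5108 0.1287]
 [0.4316 0.1102]
 [0.3979 0.2604]
 [0.4735 0.282 ]] [0.4535 0.1954]
```

Request:
{"op": "jog_arm", "data": {
  "deltas": [
    [[0,0,0],[-0.001,-0.003,0.01],0.04],
    [[0,0,0],[-0.001,-0.003,0.02],0.04],
    [[0,0,0],[-0.001,-0.003,0.03],0.04],
    [[0,0,0],[-0.001,-0.003,0.038],0.04],
    [[0,0,0],[-0.001,-0.003,0.045],0.04],
    [[0,0,0],[-0.001,-0.003,0.05],0.04],
    [[0,0,0],[-0.001,-0.003,0.05],0.04],
    [[0,0,0],[-0.001,-0.003,0.05],0.04]
  ]
}}

```text
t: 6.77
tool_pos: [0.4603, 0.1522, 0.0864]
tool_rot: [3.12, 0.363, -0.001]
contact_force: [0.3, -0.4, -1.4]
opening: 0.0485
```

Run:
```python
from h import *
goto((.461,.152,.0736),13.3)
s=save("side","s3.png");w=save("wrist","w3.png")
cv2.imwrite("pics/st3.png",np.hstack([cv2.resize(s[140:330,190:370],None,fx=2,fy=2,interpolation=2),cv2.resize(w[:380,140:420],None,fx=1,fy=1,interpolation=2)]))
```

```text
turn [-0.    0.05 -0.02] shift [0.0007 0.0003 0.0128] rows 0.30698891267230577 0.007264316718642904 t 6.77 F [ 0.3 -0.4 -1.4] op 0.0485
```

View pics/st3.png

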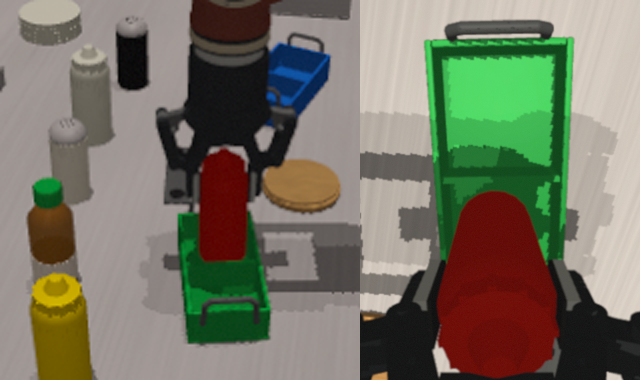

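Request:
{"op": "jog_arm", "data": {
  "deltas": [
    [[0,0,0],[0,0,0.003],0.04],
    [[0,0,0],[0,0,0.006],0.04],
    [[0,0,0],[0,0,0.008],0.04],
    [[0,0,0],[0,0,0.01],0.04],
    [[0,0,0],[0,0,0.011],0.04],
    [[0,0,0],[0,0,0.011],0.04],
    [[0,0,0],[0,0,0.011],0.04]
  ]
}}

```text
t: 7.45
tool_pos: [0.4605, 0.1522, 0.0757]
tool_rot: [3.121, 0.363, -0.0]
contact_force: [-0.1, -0.7, -2.2]
opening: 0.0488
```

Request:
{"op": "jog_arm", "data": {
  "deltas": [
    [[0,0,0],[0,0,0.001],0.04],
    [[0,0,0],[0,0,0.002],0.04],
    [[0,0,0],[0,0,0.002],0.04],
    [[0,0,0],[0,0,0.002],0.04]
  ]
}}

```text
t: 7.78
tool_pos: [0.4605, 0.1522, 0.0738]
tool_rot: [-3.12, -0.363, 0.0]
contact_force: [-0.6, 0.2, -2.6]
opening: 0.0486
```

Request:
{"op": "jog_arm", "data": {
  "deltas": [
    [[0,0,0],[0,0,0.001],0.04],
    [[0,0,0],[0,0,0.001],0.04],
    [[0,0,0],[0,0,0.002],0.04],
    [[0,0,0],[0,0,0.002],0.04]
  ]
}}

```text
t: 8.12
tool_pos: [0.4608, 0.1522, 0.0736]
tool_rot: [3.12, 0.363, -0.001]
contact_force: [-6.1, -1.9, 9.8]
opening: 0.0487
```

Request:
{"op": "jog_arm", "data": {
  "deltas": [
    [[0,0,0],[0,0,0],0.055],
    [[0,0,0],[0,0,0],0.07],
    [[0,0,0],[0,0,0],0.08],
    [[0,0,0],[0,0,0],0.08],
    [[0,0,0],[0,0,0],0.08]
  ]
}}

```text
t: 8.53
tool_pos: [0.4605, 0.1522, 0.0716]
tool_rot: [-3.121, -0.363, -0.0]
contact_force: [0.3, 0.0, -0.6]
opening: 0.0801
```

Request:
{"op": "jog_arm", "data": {
  "deltas": [
    [[0,0,0],[0,0,-0.02],0.08],
    [[0,0,0],[0,0,-0.05],0.08],
    [[0,0,0],[0,0,-0.09],0.08],
    [[0,0,0],[0,0,-0.13],0.0854],
    [[0,0,0],[0,0,-0.17],0.0854],
    [[0,0,0],[0,0,-0.19],0.0854],
    [[0,0,0],[0,0,-0.19],0.0854]
  ]
}}

```text
t: 9.12
tool_pos: [0.4634, 0.1527, 0.269]
tool_rot: [-3.12, -0.363, -0.019]
contact_force: [1.0, -0.1, 0.8]
opening: 0.0855
```

Run:
```python
from h import *
import pickle
o=ctrl.get_obs();w=save("wrist","w4.png");pickle.dump(o,open("o4.pkl","wb"))
s=save("side","s4.png");
cv2.imwrite("pics/st4.png",np.hstack([cv2.resize(s[140:330,190:320],None,fx=2.2,fy=2.2,interpolation=2)[:418],cv2.copyMakeBorder(w[:418,:500],0,0,0,0,0)]))
goto((.577,.337,.2),0)
```

```text
turn [-0.01 -0.12 13.28] shift [ 0.1553 -0.1531  0.0629] rows 5.443174163802942 1.854706756883487 t 9.22 F [ 0.6 -0.4 -0.4] op 0.0852
```

View pics/st4.png

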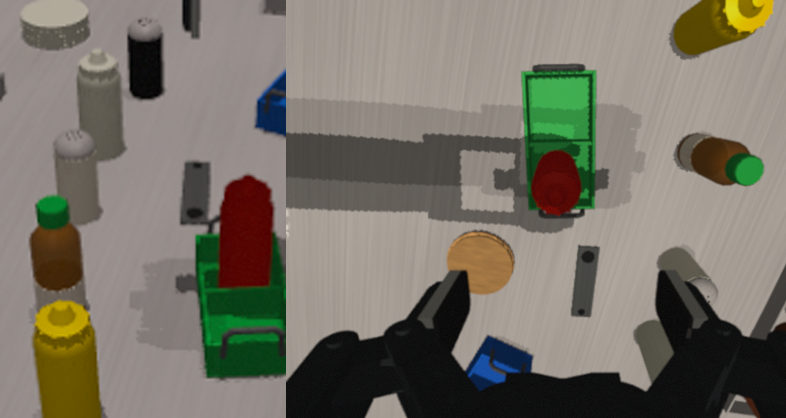

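Run:
```python
from h import *
import pickle
o=pickle.load(open("o4.pkl","rb"))
# combined x-286 ; corners of rim
px=np.array([(521,71),(596,70),(595,209),(530,208)])-(286,0.)
w=onz("wrist",px,.04,o)[:,:2];print(w,w.mean(0));print("div",onz("wrist",[(559-286,140)],.04,o))
print("must",onz("wrist",[(745-286,8)],.132,o),"vin",onz("wrist",[(745-286,169)],.128,o))
goto((.577,.336,.2),13.3);goto((.577,.336,.066),13.3)
```

```text
[[0.3974 0.254 ]
 [0.4749 0.2733]
 [0.514  0.1226]
 [0.4375 0.1062]] [0.4559 0.189 ]
div [[0.4532 0.1925 0.04  ]]
must [[0.5685 0.3349 0.132 ]] vin [[0.6198 0.2155 0.128 ]]
turn [ 0.01 -0.12 -0.02] shift [ 0.155  -0.1522  0.0629] rows 5.4236748475633565 0.01642837174057962 t 9.22 F [ 0.6 -0.4 -0.4] op 0.0852
turn [ 0.01 -0.12 -0.02] shift [ 0.1548 -0.1522  0.1969] rows 7.0280668203040975 0.01642837174057962 t 9.22 F [ 0.6 -0.4 -0.4] op 0.0852
```

Request:
{"op": "jog_arm", "data": {
  "deltas": [
    [[0,0,0],[0.02,-0.02,0.005],0.0854],
    [[0,0,0],[0.045,-0.045,0.01],0.0854],
    [[0,0,0],[0.07,-0.07,0.02],0.0854],
    [[0,0,0],[0.095,-0.095,0.03],0.0854],
    [[0,0,0],[0.12,-0.12,0.04],0.0854],
    [[0,0,0],[0.145,-0.143,0.05],0.0854],
    [[0,0,0],[0.154,-0.152,0.055],0.0854],
    [[0,0,0],[0.154,-0.152,0.055],0.0854],
    [[0,0,0],[0.154,-0.152,0.055],0.0854]
  ]
}}

```text
t: 9.97
tool_pos: [0.5741, 0.3351, 0.2032]
tool_rot: [3.118, 0.364, -0.009]
contact_force: [0.7, 0.1, -0.3]
opening: 0.0853
```

Run:
```python
from h import *
goto((.577,.336,.066),13.3)
o=ctrl.get_obs();w=save("wrist","w5.png")
print(proj("wrist",[(.577,.336,.132),(.577,.336,.117)],o))
```

```text
turn [0.08 0.33 0.03] shift [ 0.0039 -0.0003  0.1372] rows 3.2916014922993955 0.04784655308442904 t 9.97 F [ 0.7  0.1 -0.3] op 0.0853
[[280.8258 223.2707]
 [280.6887 216.1879]]
```

View pics/w5.png

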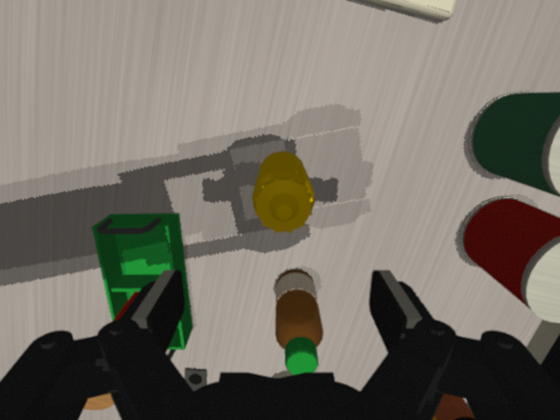

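Request:
{"op": "jog_arm", "data": {
  "deltas": [
    [[0,0,0],[0.004,-0.003,0.015],0.0854],
    [[0,0,0],[0.005,-0.004,0.04],0.0854],
    [[0,0,0],[0.005,-0.004,0.07],0.0854],
    [[0,0,0],[0.005,-0.004,0.1],0.0854],
    [[0,0,0],[0.005,-0.004,0.12],0.0854],
    [[0,0,0],[0.005,-0.004,0.132],0.0854],
    [[0,0,0],[0.005,-0.004,0.136],0.0854],
    [[0,0,0],[0.005,-0.004,0.136],0.0854],
    [[0,0,0],[0.005,-0.004,0.136],0.0854]
  ]
}}

```text
t: 10.77
tool_pos: [0.5803, 0.3407, 0.0723]
tool_rot: [-3.12, -0.363, -0.004]
contact_force: [0.2, -0.5, 0.6]
opening: 0.0855
```

Run:
```python
from h import *
goto((.578,.339,.066),13.3)
w=save("wrist","w6.png")
```

```text
turn [-0.03 -0.14 -0.04] shift [-0.0027  0.0011  0.0063] rows 0.1666941908559963 0.020239566418342753 t 10.77 F [ 0.2 -0.5  0.6] op 0.0855
```

View pics/w6.png

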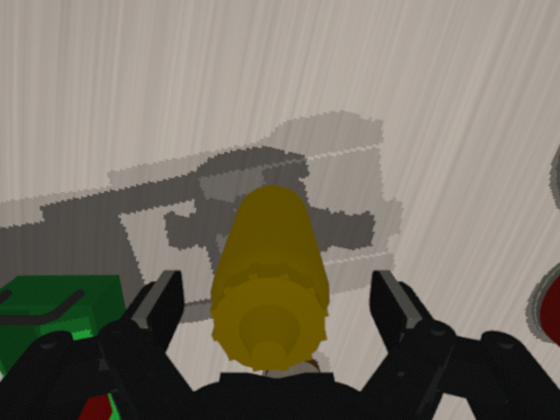

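Request:
{"op": "jog_arm", "data": {
  "deltas": [
    [[0,0,0],[-0.003,0,0.003],0.0854],
    [[0,0,0],[-0.003,0,0.005],0.07],
    [[0,0,0],[-0.003,0,0.005],0.055],
    [[0,0,0],[-0.003,0,0.005],0.04],
    [[0,0,0],[-0.003,0,0.005],0.04],
    [[0,0,0],[-0.003,0,0.005],0.04],
    [[0,0,0],[-0.003,0,0.005],0.04],
    [[0,0,0],[-0.003,0,0.005],0.04],
    [[0,0,0],[-0.003,0,0.005],0.04]
  ]
}}

```text
t: 11.57
tool_pos: [0.577, 0.3401, 0.0664]
tool_rot: [-3.12, -0.363, -0.002]
contact_force: [0.9, 0.2, 1.9]
opening: 0.0484
```

Request:
{"op": "jog_arm", "data": {
  "deltas": [
    [[0,0,0],[0,0,-0.01],0.04],
    [[0,0,0],[0,0,-0.025],0.04],
    [[0,0,0],[0,0,-0.05],0.04],
    [[0,0,0],[0,0,-0.08],0.04],
    [[0,0,0],[0,0,-0.11],0.04],
    [[0,0,0],[0,0,-0.13],0.04],
    [[0,0,0],[0,0,-0.14],0.04],
    [[0,0,0],[0,0,-0.14],0.04],
    [[0,0,0],[0,0,-0.14],0.04]
  ]
}}

```text
t: 12.32
tool_pos: [0.5762, 0.3397, 0.2056]
tool_rot: [3.12, 0.363, -0.001]
contact_force: [-0.3, -0.2, -3.1]
opening: 0.0486
```

Run:
```python
from h import *
goto((.4455,.226,.205),13.3)
```

```text
turn [ 0.    0.03 -0.02] shift [-0.1533  0.0807  0.0006] rows 4.154246686055601 0.004449058425134244 t 12.32 F [-0.3 -0.2 -3.1] op 0.0486
```

Request:
{"op": "jog_arm", "data": {
  "deltas": [
    [[0,0,0],[-0.015,0.008,0],0.04],
    [[0,0,0],[-0.04,0.021,0],0.04],
    [[0,0,0],[-0.07,0.037,0],0.04],
    [[0,0,0],[-0.1,0.053,0],0.04],
    [[0,0,0],[-0.125,0.066,0],0.04],
    [[0,0,0],[-0.145,0.077,0],0.04],
    [[0,0,0],[-0.153,0.081,0],0.04],
    [[0,0,0],[-0.153,0.081,0.005],0.04],
    [[0,0,0],[-0.153,0.081,0.025],0.04],
    [[0,0,0],[-0.153,0.081,0.05],0.04],
    [[0,0,0],[-0.153,0.081,0.065],0.04],
    [[0,0,0],[-0.153,0.081,0.065],0.04]
  ]
}}

```text
t: 13.32
tool_pos: [0.4434, 0.2253, 0.135]
tool_rot: [3.119, 0.363, -0.015]
contact_force: [-0.3, 0.7, -3.9]
opening: 0.0485
```

Run:
```python
from h import *
goto((.4455,.226,.12),13.3)
s=save("side","s7.png");w=save("wrist","w7.png")
cv2.imwrite("pics/st7.png",np.hstack([cv2.resize(s[140:330,190:370],None,fx=2.1,fy=2.1,interpolation=2),w[:399,80:480]]))
```

```text
turn [ 0.03  0.56 -0.01] shift [ 0.0023 -0.0002  0.015 ] rows 0.3639767292113291 0.07789412679616163 t 13.32 F [-0.3  0.7 -3.9] op 0.0485
```

View pics/st7.png

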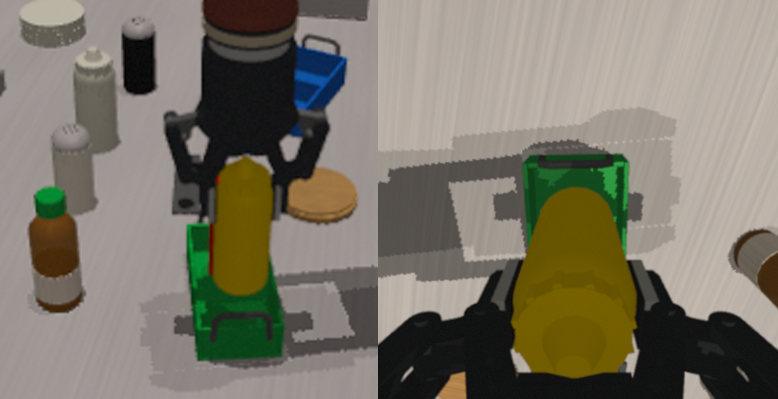

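Request:
{"op": "jog_arm", "data": {
  "deltas": [
    [[0,0,0],[0.001,0,0.012],0.04],
    [[0,0,0],[0.001,0,0.024],0.04],
    [[0,0,0],[0.001,0,0.036],0.04],
    [[0,0,0],[0.001,0,0.046],0.04],
    [[0,0,0],[0.001,0,0.054],0.04],
    [[0,0,0],[0.001,0,0.06],0.04],
    [[0,0,0],[0.001,0,0.06],0.04],
    [[0,0,0],[0.001,0,0.06],0.04]
  ]
}}

```text
t: 14.08
tool_pos: [0.447, 0.226, 0.0804]
tool_rot: [3.12, 0.363, -0.001]
contact_force: [0.5, 0.8, -1.7]
opening: 0.0481
```

Run:
```python
from h import *
goto((.4455,.226,.0704),13.3)
s=save("side","s8.png");w=save("wrist","w8.png")
cv2.imwrite("pics/st8.png",np.hstack([cv2.resize(s[140:330,190:370],None,fx=2.1,fy=2.1,interpolation=2),w[:399,80:480]]))
```

```text
turn [ 0.    0.04 -0.02] shift [-0.0014 -0.0003  0.01  ] rows 0.24289839477562689 0.006264032166057591 t 14.08 F [ 0.5  0.8 -1.7] op 0.0481
```

View pics/st8.png

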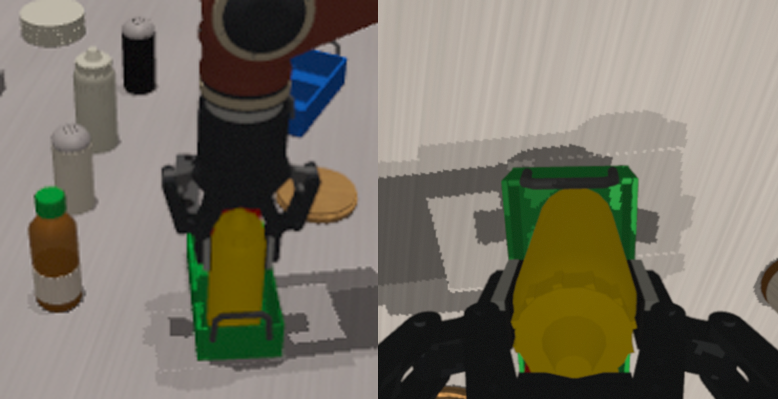

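Request:
{"op": "jog_arm", "data": {
  "deltas": [
    [[0,0,0],[-0.002,0,0.003],0.04],
    [[0,0,0],[-0.002,0,0.006],0.04],
    [[0,0,0],[-0.002,0,0.008],0.04],
    [[0,0,0],[-0.002,0,0.0095],0.04],
    [[0,0,0],[-0.002,0,0.0095],0.04],
    [[0,0,0],[-0.002,0,0.0095],0.04]
  ]
}}

```text
t: 14.68
tool_pos: [0.4451, 0.2256, 0.0712]
tool_rot: [3.12, 0.363, -0.0]
contact_force: [-0.4, 0.5, -2.6]
opening: 0.0487
```

Request:
{"op": "jog_arm", "data": {
  "deltas": [
    [[0,0,0],[0,0,0.001],0.04],
    [[0,0,0],[0,0,0.001],0.04],
    [[0,0,0],[0,0,0.0015],0.04],
    [[0,0,0],[0,0,0.0015],0.04]
  ]
}}

```text
t: 15.02
tool_pos: [0.4455, 0.2258, 0.0704]
tool_rot: [-3.12, -0.363, -0.0]
contact_force: [-0.8, -0.5, 1.1]
opening: 0.0487
```

Request:
{"op": "jog_arm", "data": {
  "deltas": [
    [[0,0,0],[0,0,0.0005],0.04],
    [[0,0,0],[0,0,0.0005],0.06],
    [[0,0,0],[0,0,0.0005],0.08],
    [[0,0,0],[0,0,0.0005],0.08],
    [[0,0,0],[0,0,0.0005],0.08]
  ]
}}

```text
t: 15.43
tool_pos: [0.4453, 0.2257, 0.0693]
tool_rot: [-3.12, -0.363, -0.0]
contact_force: [-0.3, -0.2, 0.0]
opening: 0.0801
```

Request:
{"op": "jog_arm", "data": {
  "deltas": [
    [[0,0,0],[0,0,-0.02],0.08],
    [[0,0,0],[0,0,-0.05],0.08],
    [[0,0,0],[0,0,-0.09],0.08],
    [[0,0,0],[0,0,-0.13],0.0854],
    [[0,0,0],[0,0,-0.15],0.0854],
    [[0,0,0],[0,0,-0.16],0.0854],
    [[0,0,0],[0,0,-0.16],0.0854],
    [[0,0,0],[0,0,-0.16],0.0854]
  ]
}}

```text
t: 16.1
tool_pos: [0.4448, 0.2255, 0.2282]
tool_rot: [3.12, 0.363, -0.002]
contact_force: [0.5, -0.9, 0.0]
opening: 0.0856
```

Run:
```python
from h import *
goto((.6215,.2105,.22),-10)
s=save("side","s9.png");w=save("wrist","w9.png")
cv2.imwrite("pics/st9.png",np.hstack([cv2.resize(s[140:330,190:370],None,fx=2.1,fy=2.1,interpolation=2),w[:399,80:480]]))
```

```text
turn [ 0.02  0.07 23.28] shift [0.1685 0.0552 0.008 ] rows 4.25618128994671 3.2515452760333217 t 16.1 F [ 0.5 -0.9  0. ] op 0.0856
```

View pics/st9.png

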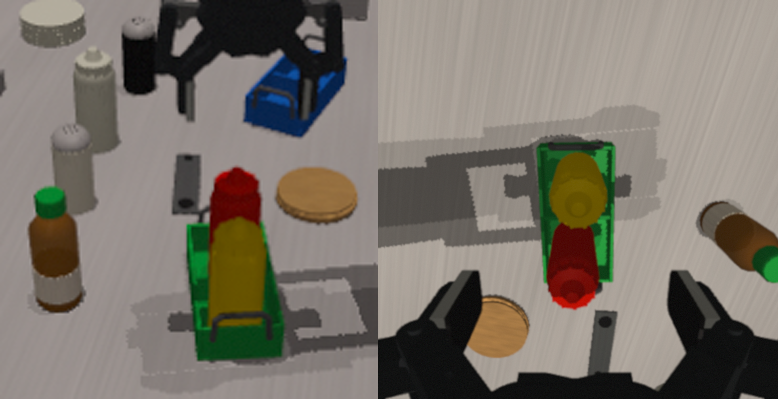

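Request:
{"op": "jog_arm", "data": {
  "deltas": [
    [[0,0,5],[0.02,0.006,0],0.0854],
    [[0,0,10],[0.05,0.016,0],0.0854],
    [[0,0,15],[0.08,0.026,0],0.0854],
    [[0,0,20],[0.11,0.036,0],0.0854],
    [[0,0,25],[0.14,0.046,0],0.0854],
    [[0,0,28],[0.16,0.052,0],0.0854],
    [[0,0,30],[0.1685,0.055,0],0.0854],
    [[0,0,30],[0.1685,0.055,0],0.0854],
    [[0,0,30],[0.1685,0.055,0],0.0854],
    [[0,0,30],[0.1685,0.055,0],0.0854]
  ]
}}

```text
t: 17.03
tool_pos: [0.6206, 0.2109, 0.2275]
tool_rot: [3.108, -0.455, -0.005]
contact_force: [-1.0, 0.1, 0.4]
opening: 0.0857
```

Run:
```python
from h import *
goto((.6225,.211,.061),-17)
o=ctrl.get_obs();w=save("wrist","w10.png")
print(proj("wrist",[(.6225,.211,.128),(.6225,.211,.0)],o))
```

```text
turn [0.08 0.16 0.34] shift [ 0.0023 -0.0009  0.1665] rows 3.9938161576419415 0.0533301629900207 t 17.03 F [-1.   0.1  0.4] op 0.0857
[[279.2735 209.9794]
 [278.7364 175.3121]]
```

View pics/w10.png

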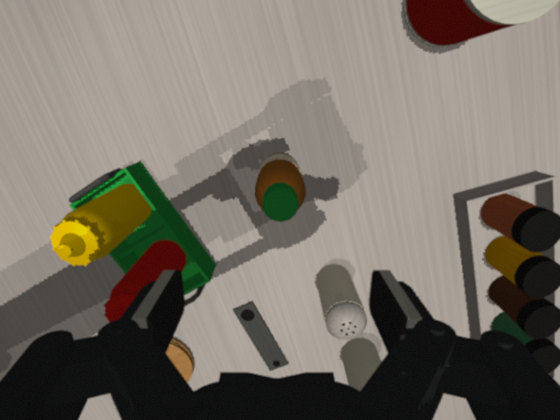

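Request:
{"op": "jog_arm", "data": {
  "deltas": [
    [[0,0,0],[0.002,-0.002,0.015],0.0854],
    [[0,0,0],[0.002,-0.002,0.045],0.0854],
    [[0,0,0],[0.002,-0.002,0.08],0.0854],
    [[0,0,0],[0.002,-0.002,0.11],0.0854],
    [[0,0,0],[0.002,-0.002,0.14],0.0854],
    [[0,0,0],[0.002,-0.002,0.158],0.0854],
    [[0,0,0],[0.002,-0.002,0.165],0.0854],
    [[0,0,0],[0.002,-0.002,0.165],0.0854],
    [[0,0,0],[0.002,-0.002,0.165],0.0854]
  ]
}}

```text
t: 17.83
tool_pos: [0.6244, 0.2124, 0.0647]
tool_rot: [-3.108, 0.456, -0.001]
contact_force: [0.0, 0.6, -0.2]
opening: 0.0854
```

Run:
```python
from h import *
goto((.6225,.212,.061),-17)
w=save("wrist","w11.png")
```

```text
turn [-0.02 -0.03  0.3 ] shift [-0.0017  0.0009  0.0037] rows 0.09995339775443014 0.04224892381550028 t 17.83 F [ 0.   0.6 -0.2] op 0.0854
```

View pics/w11.png

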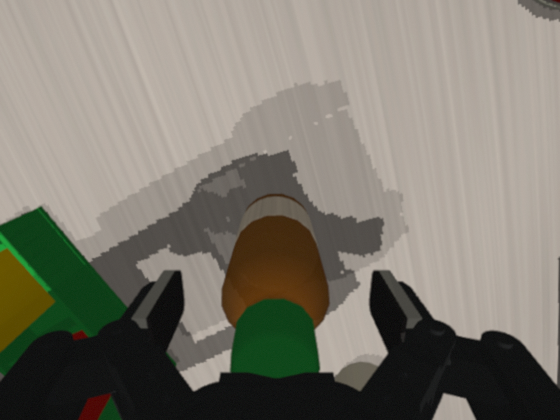

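Request:
{"op": "jog_arm", "data": {
  "deltas": [
    [[0,0,0],[-0.001,0,0.003],0.0854],
    [[0,0,0],[-0.001,0,0.0035],0.07],
    [[0,0,0],[-0.001,0,0.0035],0.055],
    [[0,0,0],[-0.001,0,0.0035],0.035],
    [[0,0,0],[-0.001,0,0.0035],0.035],
    [[0,0,0],[-0.001,0,0.0035],0.035],
    [[0,0,0],[-0.001,0,0.0035],0.035],
    [[0,0,0],[-0.001,0,0.0035],0.035],
    [[0,0,0],[-0.001,0,0.0035],0.035]
  ]
}}

```text
t: 18.63
tool_pos: [0.6242, 0.2126, 0.0618]
tool_rot: [-3.108, 0.457, -0.003]
contact_force: [0.3, 0.3, 5.5]
opening: 0.0446
```

Request:
{"op": "jog_arm", "data": {
  "deltas": [
    [[0,0,0],[0,0,-0.01],0.035],
    [[0,0,0],[0,0,-0.025],0.035],
    [[0,0,0],[0,0,-0.05],0.035],
    [[0,0,0],[0,0,-0.08],0.035],
    [[0,0,0],[0,0,-0.11],0.035],
    [[0,0,0],[0,0,-0.14],0.035],
    [[0,0,0],[0,0,-0.17],0.035],
    [[0,0,0],[0,0,-0.18],0.035],
    [[0,0,0],[0,0,-0.18],0.035],
    [[0,0,0],[0,0,-0.18],0.035]
  ]
}}

```text
t: 19.47
tool_pos: [0.6231, 0.2124, 0.2403]
tool_rot: [3.108, -0.457, -0.001]
contact_force: [-0.2, -0.2, -2.7]
opening: 0.0445
```

Run:
```python
from h import *
y=np.array([.292,.956]);c=np.array([.4275,-.209]);print(c+.038*y,c-.038*y)
goto((.4164,-.2453,.24),-17)
```

```text
[ 0.4386 -0.1727] [ 0.4164 -0.2453]
turn [0.01 0.02 0.28] shift [-0.0663  0.4978  0.0005] rows 12.043066870117773 0.03954858611543838 t 19.47 F [-0.2 -0.2 -2.7] op 0.0445
```

Request:
{"op": "jog_arm", "data": {
  "deltas": [
    [[0,0,0],[-0.002,0.013,0],0.035],
    [[0,0,0],[-0.005,0.038,0],0.035],
    [[0,0,0],[-0.01,0.075,0],0.035],
    [[0,0,0],[-0.015,0.114,0],0.035],
    [[0,0,0],[-0.02,0.153,0],0.035],
    [[0,0,0],[-0.025,0.192,0],0.035],
    [[0,0,0],[-0.031,0.231,0],0.035],
    [[0,0,0],[-0.036,0.27,0],0.035],
    [[0,0,0],[-0.041,0.309,0],0.035],
    [[0,0,0],[-0.046,0.348,0],0.035],
    [[0,0,0],[-0.051,0.387,0],0.035],
    [[0,0,0],[-0.056,0.42,0],0.035]
  ]
}}

```text
t: 20.47
tool_pos: [0.4458, -0.1752, 0.2375]
tool_rot: [-3.107, 0.458, 0.008]
contact_force: [2.2, -0.6, -2.0]
opening: 0.0443
```

Request:
{"op": "jog_arm", "data": {
  "deltas": [
    [[0,0,0],[-0.003,0.025,0],0.035],
    [[0,0,0],[-0.007,0.05,0],0.035],
    [[0,0,0],[-0.009,0.068,0],0.035],
    [[0,0,0],[-0.01,0.076,0],0.035],
    [[0,0,0],[-0.01,0.077,0],0.035],
    [[0,0,0],[-0.01,0.077,0],0.035],
    [[0,0,0],[-0.01,0.077,0],0.035]
  ]
}}

```text
t: 21.05
tool_pos: [0.4171, -0.2436, 0.2398]
tool_rot: [-3.107, 0.455, 0.002]
contact_force: [1.0, 0.2, -1.7]
opening: 0.0448
```

Run:
```python
from h import *
import pickle
o=ctrl.get_obs();w=save("wrist","w12.png");pickle.dump(o,open("o12.pkl","wb"))
goto((.4164,-.2445,.13),-17)
```

```text
turn [-0.05  0.05  0.36] shift [-0.0005  0.0013  0.1102] rows 2.64228667781457 0.05107084120060947 t 21.1 F [-0.4 -0.1 -1.4] op 0.0447
```

View pics/w12.png

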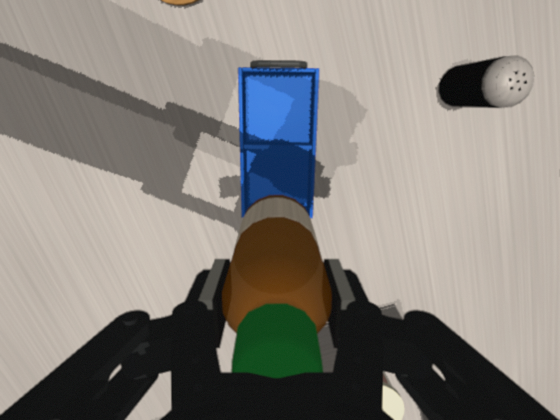

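Run:
```python
from h import *
import pickle
o=pickle.load(open("o12.pkl","rb"))
w=onz("wrist",[(239,69),(319.5,69),(314,216),(243,216)],.04,o)[:,:2]
y=(w[0]+w[1]-w[2]-w[3]);print(w,"len",np.linalg.norm(y)/2,"yaw",np.degrees(np.arctan2(-y[0],y[1])),"ctr",w.mean(0))
d=onz("wrist",[(245,146),(314,146)],.04,o)[:,:2].mean(0);print("div",d)
```

```text
[[ 0.4141 -0.1243]
 [ 0.4896 -0.1469]
 [ 0.4456 -0.2929]
 [ 0.3696 -0.2701]] len 0.1524377818155324 yaw -16.868283704998667 ctr [ 0.4297 -0.2085]
div [ 0.4307 -0.2076]
```

Request:
{"op": "jog_arm", "data": {
  "deltas": [
    [[0,0,0],[0.001,0.001,0.015],0.035],
    [[0,0,0],[0.001,0.001,0.045],0.035],
    [[0,0,0],[0.001,0.001,0.075],0.035],
    [[0,0,0],[0.001,0.001,0.1],0.035],
    [[0,0,0],[0.001,0.001,0.118],0.035],
    [[0,0,0],[0.001,0.001,0.13],0.035],
    [[0,0,0],[0.001,0.001,0.14],0.035],
    [[0,0,0],[0.001,0.001,0.15],0.035],
    [[0,0,0],[0.001,0.001,0.16],0.035],
    [[0,0,0],[0.001,0.001,0.163],0.035],
    [[0,0,0],[0.001,0.001,0.163],0.035],
    [[0,0,0],[0.001,0.001,0.163],0.035]
  ]
}}

```text
t: 22.1
tool_pos: [0.4182, -0.2461, 0.0783]
tool_rot: [3.108, -0.457, 0.001]
contact_force: [0.3, 0.6, -2.0]
opening: 0.0446
```

Run:
```python
from h import *
goto((.418,-.2445,.0658),-17)
s=save("side","s13.png");w=save("wrist","w13.png")
cv2.imwrite("pics/st13.png",np.hstack([cv2.resize(s[100:230,250:380],None,fx=3,fy=3,interpolation=2),w[:390,80:480]]))
```

```text
turn [ 0.02 -0.04  0.28] shift [-0.0007 -0.0014  0.0125] rows 0.3021108947165341 0.03925365442484523 t 22.1 F [ 0.3  0.6 -2. ] op 0.0446
```

View pics/st13.png

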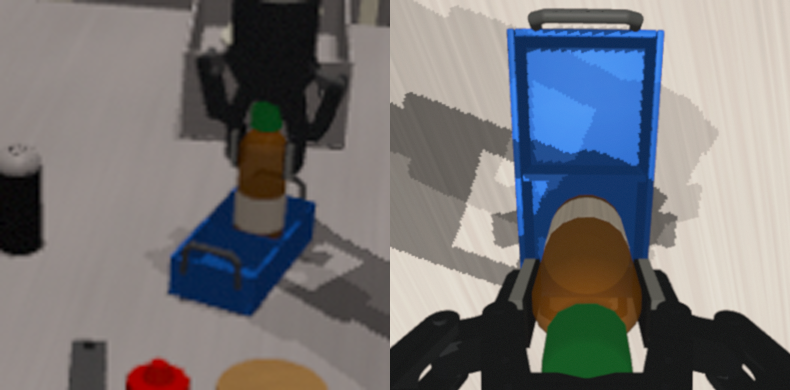

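Vinegar is inside the far blue well with no contact force. Lowering to the floor.

Request:
{"op": "jog_arm", "data": {
  "deltas": [
    [[0,0,0],[0,-0.001,0.003],0.035],
    [[0,0,0],[0,-0.001,0.006],0.035],
    [[0,0,0],[0,-0.001,0.009],0.035],
    [[0,0,0],[0,-0.001,0.0115],0.035],
    [[0,0,0],[0,-0.001,0.012],0.035],
    [[0,0,0],[0,-0.001,0.012],0.035]
  ]
}}

```text
t: 22.7
tool_pos: [0.4181, -0.2448, 0.0659]
tool_rot: [-3.108, 0.457, 0.001]
contact_force: [-0.4, 0.5, 0.1]
opening: 0.0448
```

Request:
{"op": "jog_arm", "data": {
  "deltas": [
    [[0,0,0],[0,0,0.001],0.035],
    [[0,0,0],[0,0,0.001],0.035],
    [[0,0,0],[0,0,0.0015],0.035],
    [[0,0,0],[0,0,0.0015],0.035]
  ]
}}

```text
t: 23.03
tool_pos: [0.4182, -0.245, 0.0658]
tool_rot: [-3.108, 0.456, 0.002]
contact_force: [-4.3, 3.0, 9.2]
opening: 0.0443
```

Request:
{"op": "jog_arm", "data": {
  "deltas": [
    [[0,0,0],[0,0,-0.001],0.045],
    [[0,0,0],[0,0,-0.001],0.06],
    [[0,0,0],[0,0,-0.001],0.08],
    [[0,0,0],[0,0,-0.001],0.08],
    [[0,0,0],[0,0,-0.001],0.08]
  ]
}}

```text
t: 23.45
tool_pos: [0.4182, -0.2448, 0.0652]
tool_rot: [3.108, -0.457, 0.0]
contact_force: [0.2, 0.1, 0.1]
opening: 0.0798
```

Request:
{"op": "jog_arm", "data": {
  "deltas": [
    [[0,0,0],[0,0,-0.02],0.08],
    [[0,0,0],[0,0,-0.05],0.08],
    [[0,0,0],[0,0,-0.09],0.08],
    [[0,0,0],[0,0,-0.13],0.0854],
    [[0,0,0],[0,0,-0.15],0.0854],
    [[0,0,0],[0,0,-0.16],0.0854],
    [[0,0,0],[0,0,-0.16],0.0854],
    [[0,0,0],[0,0,-0.16],0.0854]
  ]
}}

```text
t: 24.12
tool_pos: [0.4178, -0.2446, 0.2242]
tool_rot: [-3.108, 0.457, 0.002]
contact_force: [-0.5, 0.0, -0.1]
opening: 0.0853
```

Run:
```python
from h import *
goto((.651,.060,.225),-17)
s=save("side","s14.png");w=save("wrist","w14.png")
cv2.imwrite("pics/st14.png",np.hstack([cv2.resize(s[100:230,250:380],None,fx=3,fy=3,interpolation=2),w[:390,80:480]]))
```

```text
turn [-0.03  0.07  0.28] shift [ 0.1357 -0.3588 -0.0008] rows 9.198880755681582 0.040214969480260106 t 24.12 F [-0.5  0.  -0.1] op 0.0853
```

View pics/st14.png

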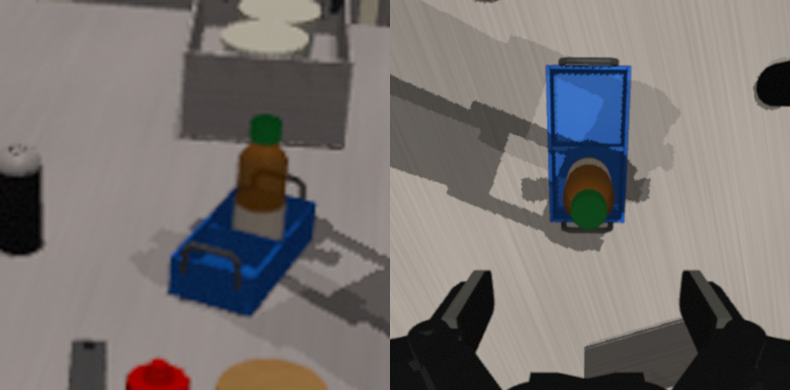

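Vinegar stands upright in the far blue well. Now the salt. TCP stays above .22, clear of the mayonnaise (.132).

Request:
{"op": "jog_arm", "data": {
  "deltas": [
    [[0,0,0],[0.007,-0.018,0],0.0854],
    [[0,0,0],[0.02,-0.053,0],0.0854],
    [[0,0,0],[0.034,-0.09,0],0.0854],
    [[0,0,0],[0.048,-0.127,0],0.0854],
    [[0,0,0],[0.062,-0.164,0],0.0854],
    [[0,0,0],[0.076,-0.201,0],0.0854],
    [[0,0,0],[0.09,-0.238,0],0.0854],
    [[0,0,0],[0.104,-0.275,0],0.0854],
    [[0,0,0],[0.118,-0.312,0],0.0854],
    [[0,0,0],[0.13,-0.344,0],0.0854],
    [[0,0,0],[0.136,-0.359,0],0.0854],
    [[0,0,0],[0.136,-0.359,0],0.0854]
  ]
}}

```text
t: 25.22
tool_pos: [0.6517, 0.0629, 0.2216]
tool_rot: [-3.109, 0.451, 0.008]
contact_force: [0.1, -0.8, 0.2]
opening: 0.0855
```

Request:
{"op": "jog_arm", "data": {
  "deltas": [
    [[0,0,0],[0,0,0],0.0854],
    [[0,0,0],[0,0,0],0.0854],
    [[0,0,0],[0,0,0],0.0854]
  ]
}}

```text
t: 25.47
tool_pos: [0.6508, 0.0587, 0.2243]
tool_rot: [3.107, -0.459, -0.003]
contact_force: [0.4, 0.3, 0.0]
opening: 0.0852
```

Run:
```python
from h import *
goto((.651,.0605,.058),-17)
o=ctrl.get_obs();w=save("wrist","w15.png")
print(proj("wrist",[(.651,.0605,.098),(.651,.0605,.0)],o))
```

```text
turn [0.04 0.09 0.2 ] shift [-0.     -0.0019  0.1663] rows 3.988055228659824 0.0314412978613756 t 25.47 F [0.4 0.3 0. ] op 0.0852
[[276.5208 199.1478]
 [276.6944 175.1167]]
```

View pics/w15.png

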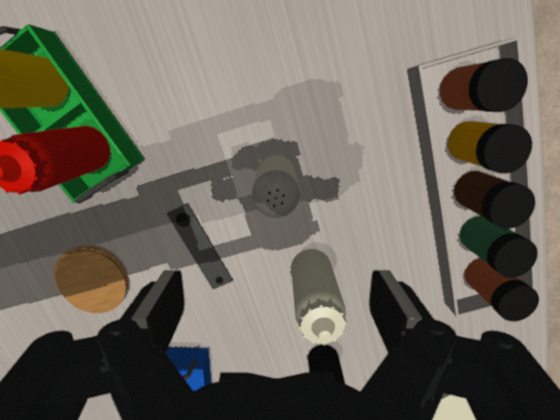

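Request:
{"op": "jog_arm", "data": {
  "deltas": [
    [[0,0,0],[0,-0.003,0.015],0.0854],
    [[0,0,0],[0,-0.003,0.045],0.0854],
    [[0,0,0],[0,-0.003,0.08],0.0854],
    [[0,0,0],[0,-0.003,0.11],0.0854],
    [[0,0,0],[0,-0.003,0.14],0.0854],
    [[0,0,0],[0,-0.003,0.158],0.0854],
    [[0,0,0],[0,-0.003,0.165],0.0854],
    [[0,0,0],[0,-0.003,0.1665],0.0854],
    [[0,0,0],[0,-0.003,0.1665],0.0854]
  ]
}}

```text
t: 26.27
tool_pos: [0.6526, 0.0625, 0.0588]
tool_rot: [-3.108, 0.457, -0.0]
contact_force: [0.2, 0.0, 0.4]
opening: 0.0855
```

Run:
```python
from h import *
goto((.651,.0615,.058),-17)
w=save("wrist","w16.png")
```

```text
turn [-0.   -0.01  0.26] shift [-0.0012  0.0014  0.0008] rows 0.04845383991499109 0.03569285977913852 t 26.27 F [0.2 0.  0.4] op 0.0855
```

View pics/w16.png

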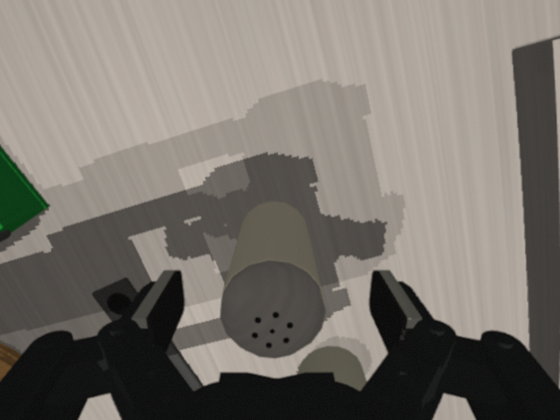

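Request:
{"op": "jog_arm", "data": {
  "deltas": [
    [[0,0,0],[-0.001,0.001,0.001],0.0854],
    [[0,0,0],[-0.001,0.001,0.001],0.07],
    [[0,0,0],[-0.001,0.001,0.001],0.055],
    [[0,0,0],[-0.001,0.001,0.001],0.033],
    [[0,0,0],[-0.001,0.001,0.001],0.033],
    [[0,0,0],[-0.001,0.001,0.001],0.033],
    [[0,0,0],[-0.001,0.001,0.001],0.033],
    [[0,0,0],[-0.001,0.001,0.001],0.033],
    [[0,0,0],[-0.001,0.001,0.001],0.033]
  ]
}}

```text
t: 27.07
tool_pos: [0.6517, 0.0622, 0.0589]
tool_rot: [-3.108, 0.457, -0.001]
contact_force: [-1.8, 0.6, 4.5]
opening: 0.0426
```

Request:
{"op": "jog_arm", "data": {
  "deltas": [
    [[0,0,0],[0,0,-0.01],0.033],
    [[0,0,0],[0,0,-0.025],0.033],
    [[0,0,0],[0,0,-0.05],0.033],
    [[0,0,0],[0,0,-0.08],0.033],
    [[0,0,0],[0,0,-0.11],0.033],
    [[0,0,0],[0,0,-0.14],0.033],
    [[0,0,0],[0,0,-0.17],0.033],
    [[0,0,0],[0,0,-0.18],0.033],
    [[0,0,0],[0,0,-0.18],0.033],
    [[0,0,0],[0,0,-0.18],0.033]
  ]
}}

```text
t: 27.9
tool_pos: [0.6512, 0.062, 0.2375]
tool_rot: [3.108, -0.457, 0.0]
contact_force: [-0.6, -0.2, -3.4]
opening: 0.0427
```

Run:
```python
from h import *
print(np.array([.429,-.2085])+.038*np.array([.292,.956]))
goto((.440,-.1715,.235),-17)
```

```text
[ 0.4401 -0.1722]
turn [ 0.   -0.01  0.28] shift [-0.1351  0.2844  0.0025] rows 7.55063297829886 0.03929019738442831 t 27.9 F [-0.6 -0.2 -3.4] op 0.0427
```

Request:
{"op": "jog_arm", "data": {
  "deltas": [
    [[0,0,0],[-0.007,0.014,0],0.033],
    [[0,0,0],[-0.02,0.042,0],0.033],
    [[0,0,0],[-0.036,0.076,0],0.033],
    [[0,0,0],[-0.052,0.11,0],0.033],
    [[0,0,0],[-0.068,0.144,0],0.033],
    [[0,0,0],[-0.084,0.178,0],0.033],
    [[0,0,0],[-0.1,0.212,0],0.033],
    [[0,0,0],[-0.116,0.245,0],0.033],
    [[0,0,0],[-0.129,0.271,0],0.033],
    [[0,0,0],[-0.135,0.284,0],0.033],
    [[0,0,0],[-0.135,0.2845,0],0.033],
    [[0,0,0],[-0.135,0.2845,0],0.033]
  ]
}}

```text
t: 28.9
tool_pos: [0.4389, -0.1713, 0.235]
tool_rot: [-3.106, 0.459, 0.006]
contact_force: [0.5, 0.6, -1.0]
opening: 0.0422
```

Request:
{"op": "jog_arm", "data": {
  "deltas": [
    [[0,0,0],[0,0,0.02],0.033],
    [[0,0,0],[0,0,0.05],0.033],
    [[0,0,0],[0,0,0.08],0.033],
    [[0,0,0],[0,0,0.1],0.033],
    [[0,0,0],[0,0,0.115],0.033],
    [[0,0,0],[0,0,0.12],0.033],
    [[0,0,0],[0,0,0.12],0.033],
    [[0,0,0],[0,0,0.12],0.033]
  ]
}}

```text
t: 29.57
tool_pos: [0.4406, -0.171, 0.1177]
tool_rot: [-3.108, 0.455, 0.001]
contact_force: [0.6, 0.7, -1.8]
opening: 0.0425
```

Run:
```python
from h import *
goto((.440,-.172,.075),-17)
s=save("side","s17.png");w=save("wrist","w17.png")
cv2.imwrite("pics/st17.png",np.hstack([cv2.resize(s[100:230,250:380],None,fx=3,fy=3,interpolation=2),w[:390,80:480]]))
```

```text
turn [-0.02  0.03  0.34] shift [-0.0002  0.0011  0.0427] rows 1.0249893709992686 0.04784112622467464 t 29.57 F [ 0.6  0.7 -1.8] op 0.0425
```

View pics/st17.png

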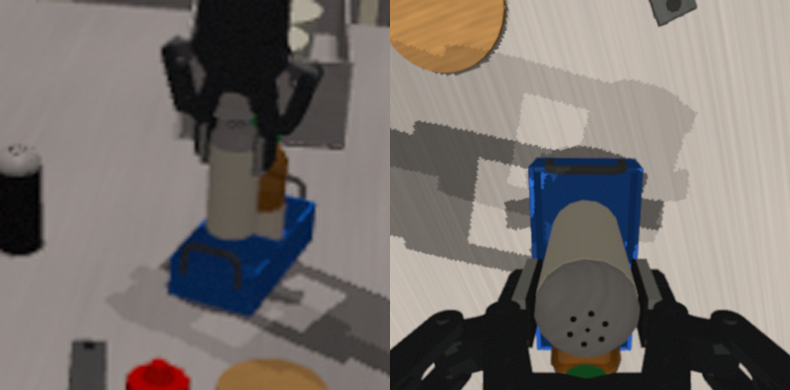

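Request:
{"op": "jog_arm", "data": {
  "deltas": [
    [[0,0,0],[0,0.001,0.01],0.033],
    [[0,0,0],[0,0.001,0.02],0.033],
    [[0,0,0],[0,0.001,0.03],0.033],
    [[0,0,0],[0,0.001,0.038],0.033],
    [[0,0,0],[0,0.001,0.043],0.033],
    [[0,0,0],[0,0.001,0.045],0.033],
    [[0,0,0],[0,0.001,0.045],0.033]
  ]
}}

```text
t: 30.25
tool_pos: [0.4393, -0.1722, 0.0718]
tool_rot: [-3.108, 0.457, 0.003]
contact_force: [-0.1, 0.8, -2.1]
opening: 0.0424
```

Run:
```python
from h import *
goto((.440,-.172,.0629),-17)
w=save("wrist","w18.png")
```

```text
turn [-0.02  0.1   0.28] shift [ 0.0006 -0.0004  0.0089] rows 0.21420978607836735 0.04129756012172706 t 30.25 F [-0.1  0.8 -2.1] op 0.0424
```

View pics/w18.png

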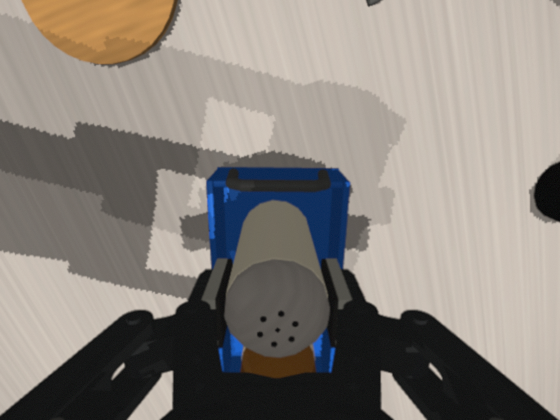

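Request:
{"op": "jog_arm", "data": {
  "deltas": [
    [[0,0,0],[0,0,0.003],0.033],
    [[0,0,0],[0,0,0.006],0.033],
    [[0,0,0],[0,0,0.0075],0.033],
    [[0,0,0],[0,0,0.0085],0.033],
    [[0,0,0],[0,0,0.0085],0.033],
    [[0,0,0],[0,0,0.0085],0.033]
  ]
}}

```text
t: 30.8
tool_pos: [0.4399, -0.1725, 0.0643]
tool_rot: [3.108, -0.457, 0.0]
contact_force: [-0.3, -0.6, -2.6]
opening: 0.0422
```

Request:
{"op": "jog_arm", "data": {
  "deltas": [
    [[0,0,0],[0,0,0.0005],0.033],
    [[0,0,0],[0,0,0.001],0.033],
    [[0,0,0],[0,0,0.001],0.033]
  ]
}}

```text
t: 31.05
tool_pos: [0.4399, -0.1725, 0.0633]
tool_rot: [3.108, -0.457, 0.0]
contact_force: [0.0, 0.3, -1.1]
opening: 0.0424
```

Request:
{"op": "jog_arm", "data": {
  "deltas": [
    [[0,0,0],[0,0,0.0005],0.033],
    [[0,0,0],[0,0,0.001],0.033],
    [[0,0,0],[0,0,0.0015],0.033],
    [[0,0,0],[0,0,0.0015],0.033]
  ]
}}

```text
t: 31.38
tool_pos: [0.4401, -0.1727, 0.0629]
tool_rot: [3.108, -0.457, -0.0]
contact_force: [-2.2, 0.4, 6.5]
opening: 0.0425
```

Floor contact at the expected height. Releasing and rising.

Request:
{"op": "jog_arm", "data": {
  "deltas": [
    [[0,0,0],[0,0,-0.001],0.045],
    [[0,0,0],[0,0,-0.001],0.06],
    [[0,0,0],[0,0,-0.001],0.075],
    [[0,0,0],[0,0,-0.001],0.075],
    [[0,0,0],[0,0,-0.001],0.075]
  ]
}}

```text
t: 31.8
tool_pos: [0.44, -0.1725, 0.0628]
tool_rot: [3.108, -0.457, 0.0]
contact_force: [-0.1, 0.1, -0.8]
opening: 0.075
```

Request:
{"op": "jog_arm", "data": {
  "deltas": [
    [[0,0,0],[0,0,-0.02],0.075],
    [[0,0,0],[0,0,-0.05],0.075],
    [[0,0,0],[0,0,-0.09],0.075],
    [[0,0,0],[0,0,-0.13],0.075],
    [[0,0,0],[0,0,-0.17],0.075],
    [[0,0,0],[0,0,-0.2],0.075],
    [[0,0,0],[0,0,-0.21],0.075],
    [[0,0,0],[0,0,-0.21],0.075],
    [[0,0,0],[0,0,-0.21],0.075]
  ]
}}

```text
t: 32.55
tool_pos: [0.4397, -0.1724, 0.2719]
tool_rot: [-3.108, 0.457, 0.001]
contact_force: [-0.4, 0.8, -0.6]
opening: 0.0747
```

Run:
```python
from h import *
print(ctrl.get_obs()["tool_pos"])
s=save("side","s19.png");w=save("wrist","w19.png");t=save("top","t19.png")
cv2.imwrite("pics/st19.png",np.vstack([np.hstack([cv2.resize(s[90:340,190:370],None,fx=1.6,fy=1.6,interpolation=2),w[:400,60:500]]),t[100:290,:560].copy() if 0 else cv2.resize(t[110:300,70:470],(728,200))]))
```

```text
[ 0.4397 -0.1724  0.2719]
```

View pics/st19.png

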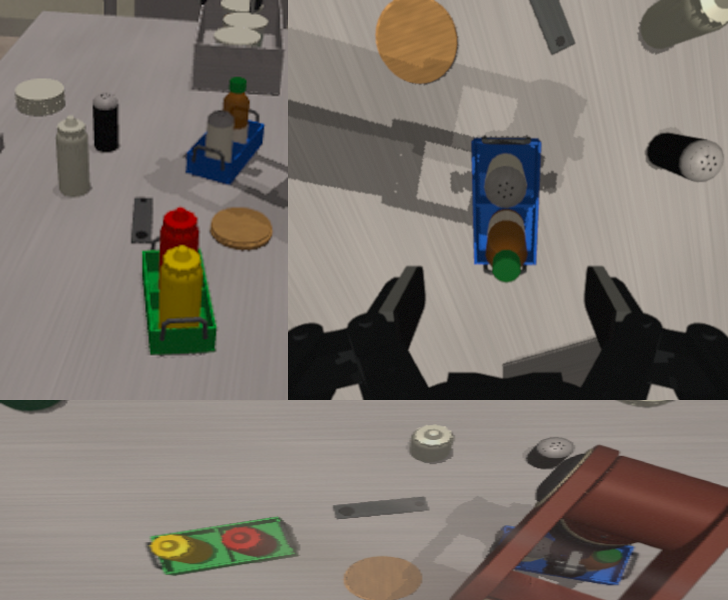

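All four stand upright in their own wells, the mayonnaise and pepper are untouched, and the gripper is clear.

Run:
```python
from h import *
job.finish_job()
```

```text
the job is handed in; nothing more can be done
```

The job is done and handed in at about 33 s. The green caddy holds the ketchup and mustard, and the blue caddy holds the vinegar and salt, each in its own well. I lowered each one until the wrist force rose by at least a few newtons (no more than about 13 N) at the height expected for the well floor, and only then released it.

- **Last pictures:** the side, wrist and top views show all four upright in their wells. The mayonnaise and pepper look to be where they started, and the gripper was clear at z ≈ 0.27 m.
- **Disagreement between cameras:** positions from the wrist camera came out about 3–5 mm further toward +y than those from the top camera. One early salt reading was off by 14 mm. The side camera's estimate of the green caddy differed from the other cameras by 6–12 mm. I aimed between the readings and checked each bottle was inside its well before lowering it fully.
- **Not checked:** I took no pictures after handing in.

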